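Aim the air conditioner's remote from its caddy

TASK

Take the air conditioner's remote, the shorter and broader of the two, out of the caddy and hold it up in the air, keys upward and its nose aimed at the air conditioner high on the wall to the left, with its middle at least 20 cm above the table. Grip it near its middle, so that the fingers stay well back from the emitter in its nose, and leave the caddy and everything else on the table where they stand. Do not put it down: finish while still holding it steady on the aim.

Things in the scene. Friction and masses are not known exactly. Their poses are not given: they have to be found in the camera images.
- ac_remote_middle (a point): middle of the air conditioner's remote: white bar 46 wide x 20 thick x 168 mm long, about 120 g, display near its nose. It stands nose up in one of the caddy's outer pockets (left or right, varies), leaning 0.40 rad with it, its lower 60 mm in the pocket, its middle 96 mm and nose 173 mm above the table. Half-way along it; +z runs to the nose, keys and display face -x, y is its width
- ac_remote_nose (a point): nose of the same remote: centre of its end face with the dark emitter window, 84 mm along +z from its middle; same axes
- caddy_middle (a point): brown wooden remote caddy, loose, about 0.8 kg: foot 104 x 158 x 8 mm under a row of three open pockets leaning back 0.40 rad. Outer pockets 52 wide, 24 mm front to back, centres 48 mm either side along y; the middle one is empty. Walls end 72 mm above the table in front, 70 at the back. Point 35 mm above the foot's centre; -x is its front (keys' side), the pockets lean to +x
- tv_remote_middle (a point): middle of the television's remote: black bar 38 wide x 20 thick x 205 mm long in the caddy's other outer pocket, 54 mm of free space from the air conditioner's remote, its top 207 mm above the table; axes as for that remote. Leave it there
- tumbler_middle (a point): middle of an empty glass tumbler, 74 mm across, 105 mm tall, standing on an aluminium coaster 96 mm across; leave alone
- bowl_middle (a point): middle of a red ceramic bowl, 150 mm across, 58 mm tall; leave alone
- chess_box_middle (a point): middle of a closed wooden chess box, 130 x 260 x 50 mm, lying on the far side of the caddy; leave alone
- table_left (a point): point on the rim of the round white table (1200 mm across, top at height 0) that faces the air conditioner, straight to the left of the table's middle; x ahead of the robot, y to its left, z up. The white split air conditioner hangs high on the wall straight out from here: its receiver window is 0.1 m ahead, 0.6 m further left and 1.0 m above this point, fixed

How it is judged:
By the outcome, as a careful person would: the job done as asked, in the order asked, and still so for the second after the job is handed in, while the arm keeps its last pose, push and grip.
It also fails if it takes over 38 s, if anything falls off the work surface, if the arm or the gripper's body presses on something with over 40 N, if the wrist force passes 120 N, or if a joint passes its speed limit or range.

ROBOT

A 6-joint arm with a two-finger parallel gripper is mounted at the origin on the work surface. World frame = base frame: x ahead of the robot, y to its left, z up, the work surface at z = 0. Lengths are in m, angles in degrees, forces in N, time in s.
With the tool pointing down it reaches from about 0.3 to 0.75 m from the base axis. Payload 8.5 kg.
Tool frame: the origin (TCP) lies on the centre line of the jaws, within the pads' length; the fingertips stand 19 mm ahead of it and the grasp point (between the pads) is the TCP; z points along the fingers, x is the direction in which the jaws open and shut, and the axes are right-handed (so a half turn about z gives the same grasp; the last joint's range is limited). The gripper opens to 85 mm and grips with 20 to 120 N. Pads are 22 mm wide; open, the fingers measure 114 mm over their backs; the gripper's body (76 mm by 85 mm) begins 54 mm behind the grasp point. The pads swing forward as they close: fully open they stand 13 mm farther back than shut.
Start: joints at [-82.638, 21.807, 74.336, -0, 83.858, -12.336], TCP at [0.185, -0.518, 0.213] pointing down, gripper open.
Joint ranges: [-178.18, 178.18], [-50.72, 133.34], [12.68, 142.11], [-81.47, 261.47], [9.98, 163.14], [-165.26, 165.26]. Speed limits (degrees/s): [136.94, 136.94, 180, 180, 180, 180].

INTERFACE

Orientations are given as a 3x3 rotation matrix whose columns are the frame's x, y, z axes.
In Python, from rig import env, cams, order gives the robot as it stands.
- The arm moves only by the tool step_arm, never from a script. Its argument "steps" is a list of rows, each an object with "xyz": the shift along the tool's x, y, z normalised to -1 to 1, where 1 is 0.04 m, a list of three; "turn": the turn, a rotation vector about the tool's x, y, z normalised to -1 to 1, where 1 is 0.08 rad, a list of three; "gripper": the gripper command: -1 is shut, 1 is fully open, values between are in proportion. A call has 1 to 20 rows; each row shifts and turns the commanded pose from where the row before left it, along the tool's axes as they then stand; what a row does not reach is not made up. A row lasts 1/12 s, in which the tool goes at most 41.7 mm and 7.16 degrees, less where a joint would pass 70% of its speed; a pose out of reach is approached as far as the arm can. A call with a number of a shift or a turn outside -1 to 1 is refused whole. A call with a gripper value outside its range is refused whole. The fingers move at their own pace and stop on an object; "squeeze" is the grip in N (left out, the last holds). Time passes only in rows, so rows that do not move let the fingers close. It gives the time, the measured TCP pose, the force and the opening at its end, in the units of the state.
- env.observe(): the state, without advancing time (a new reading comes with each control period).
- cams.get_image(name): name is "side" or "top" or "wrist"; returns (picture, depth): 420x560x3 uint8, red, green, blue; 420x560 float32, m along the optical axis (not along the pixel's ray), 0 where there is no reading.
- cams.camera_info(name): a dict with "fx", "fy", "cx", "cy" (pixels), "extrinsics" (4x4, takes a point from camera to world coordinates). Camera axes: x right, y down, z forward; pixel columns grow to the right and rows downward; lengths in m; the calibration is good to about 2 mm. A picture is of the moment at which its call begins: read the wrist's pose just before it. camera_info takes no time and is no camera call; for the wrist camera it gives the pose at the moment of the call.
- order.close_job(): hands the job in, once; it reports no verdict.
The state is a dict: "time_s": time; "q": joint angles; "qvel": joint speeds; "joint_efforts": joint torques, N m; "position": TCP position; "tool_rot": TCP orientation; "ft_force": force on the tool from outside, world axes, zero at the start; "wrist_torque": the same for the moment, N m; "grip_width": finger opening in m.
Only numpy, scipy, OpenCV 4.12 (cv2) and the standard library are available. Lean on these libraries where they do the work, as an engineer would, in place of code of your own. Each camera call takes 0.05 s, during which the arm holds its last target. There are 200 camera calls.

## Working session

There is one attempt and no reset: what is moved stays moved. The work goes in short steps, Python scripts to look and compute and a tool call to move; the robot and the scene stay as the last step left them, time stands still between calls to the robot, and variables do not carry over. Pictures are saved under pics/ and viewed, about 8 in all and at most 12, crops included, and the job is handed in when it is done.

Besides the shell and the picture viewer there is one more tool, called after "Request:" as a command line: name --argument value ..., lists and objects as JSON in quotes. step_arm: Moves the arm, as the interface text tells. Scaled input: -1 to 1 covers 0.04 m each way for a shift and 0.08 rad each way for a turn. Its arguments: {"type":"object","properties":{"steps":{"type":"array"},"squeeze":{"type":"number"}},"required":["steps"]}

```bash
mkdir -p pics; ls
python3 - <<'E'
from rig import env,cams,order
import cv2,numpy as np
for n in ["side","top"]:
    im,d=cams.get_image(n); cv2.imwrite(f"pics/{n}0.png",im[:,:,::-1]); np.savez(f"pics/{n}0.npz",im=im,d=d)
    i=cams.camera_info(n); print(n,i['fx'],i['cx'],i['cy'],np.round(i['extrinsics'],3).tolist())
print(env.observe())
E
```

```text
pics
side 483.97458770318883 285.3496614416846 218.77460331684097 [[-0.98, -0.12, 0.159, 0.357], [-0.199, 0.577, -0.792, 1.225], [0.003, -0.808, -0.59, 0.939], [0.0, 0.0, 0.0, 1.0]]
top 501.9304853972011 267.92014202524047 205.065713179446 [[0.013, -0.983, 0.181, 0.27], [-1.0, -0.012, 0.008, 0.105], [-0.006, -0.181, -0.983, 1.805], [0.0, 0.0, 0.0, 1.0]]
{'time_s': 0.1, 'q': array([-8.26397708e+01,  2.18362148e+01,  7.43775885e+01,  1.35787171e-03,
        8.38574103e+01, -1.23355964e+01]), 'qvel': array([ 0.06156281, -0.08416273, -0.11055727, -0.01782591, -0.00059373,
        0.04413667]), 'joint_efforts': array([ 3.17054350e-03, -4.49220371e+01, -2.31657261e+01, -1.64987205e-04,
        3.64528489e-03, -1.38667130e-05]), 'position': array([ 0.18533502, -0.51754636,  0.21269872]), 'tool_rot': array([[ 3.37024181e-01, -9.41495982e-01, -1.35856591e-04],
       [-9.41495215e-01, -3.37024084e-01,  1.23568718e-03],
       [-1.20918146e-03, -2.88548130e-04, -9.99999227e-01]]), 'ft_force': array([-0.12333476,  0.34636388, -0.37009941]), 'wrist_torque': array([ 0.03425478, -0.00082617,  0.0424607 ]), 'grip_width': 0.08513169998876513}
```

View pics/side0.png

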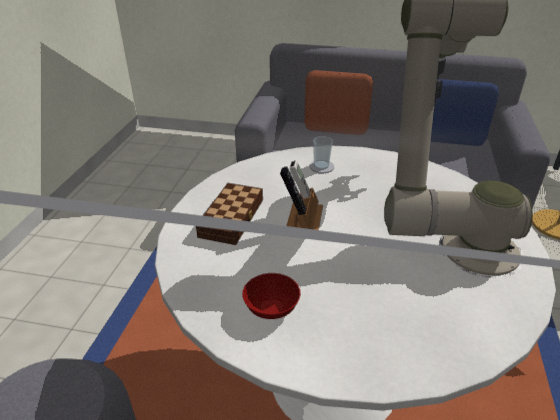

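View pics/top0.png

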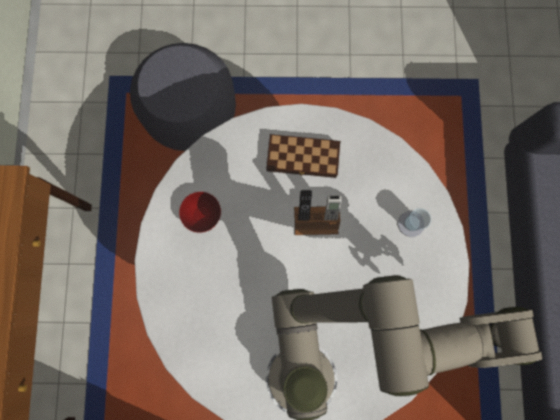

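Top view: caddy is at about (317,220), with the white AC remote in the right pocket (334,207) and the black TV remote on the left (305,205). The chess box is beyond it, the bowl is left and the tumbler right. The side view also shows a grey bar crossing the picture, so I'll check its depth.

```bash
cat > h.py <<'E'
import numpy as np,cv2
from rig import env,cams,order
def cloud(n,d):
    i=cams.camera_info(n); v,u=np.mgrid[:420,:560]
    p=np.stack([(u-i['cx'])/i['fx']*d,(v-i['cy'])/i['fy']*d,d],-1)
    E=i['extrinsics']; return p@E[:3,:3].T+E[:3,3]
E
python3 - <<'E'
from h import *
T=np.load("pics/top0.npz");im=T['im'];P=cloud("top",T['d'])
hsv=cv2.cvtColor(im,cv2.COLOR_RGB2HSV)
# table rim
m=(abs(P[...,2])<.02)&(T['d']>0)
u8=m.astype(np.uint8); c=max(cv2.findContours(u8,0,1)[0],key=cv2.contourArea)[:,0]
pts=P[c[:,1],c[:,0]]; pts=pts[c[:,1]<300]
A=np.c_[2*pts[:,:2],np.ones(len(pts))]; s=np.linalg.lstsq(A,(pts[:,:2]**2).sum(1),rcond=None)[0]
print("table",s[:2],np.sqrt(s[2]+s[0]**2+s[1]**2), np.median(P[...,2][m]))
R=(slice(185,245),slice(285,355)); p=P[R].reshape(-1,3); h=hsv[R].reshape(-1,3).astype(int)
up=p[:,2]>.02
br=up&(h[:,1]>90); print("brown",br.sum(),p[br].min(0),p[br].max(0))
bk=up&(h[:,2]<60)&(p[:,2]>.09);print("black",bk.sum(),p[bk].min(0),p[bk].max(0),p[bk].mean(0))
w=up&(h[:,1]<60)&(h[:,2]>70)&(p[:,2]>.07);print("white",w.sum(),p[w].min(0),p[w].max(0),p[w].mean(0))
for k in (bk,w):
    q=p[k]; 
    if len(q)>5:
        print(np.linalg.svd(q-q.mean(0))[2].round(3).tolist())
        o=q[np.argsort(q[:,2])]; print(o[::max(1,len(o)//8)].round(3).tolist())
# caddy foot orientation from brown mask min-area rect
bm=np.zeros((420,560),np.uint8); bm[R]=((hsv[R][...,1]>90)&(P[R][...,2]>.003)).astype(np.uint8)
q=P[bm>0]; print("rect",cv2.minAreaRect(q[:,:2].astype(np.float32)))
fr=q[q[:,2]>.055]; print("tops",cv2.minAreaRect(fr[:,:2].astype(np.float32)))
z=cv2.resize(im[170:260,270:370],None,fx=7,fy=6,interpolation=2)[:,:,::-1]
cv2.imwrite("pics/z.png",z)
S=np.load("pics/side0.npz");PS=cloud("side",S['d'])
for u,v in((20,200),(250,230),(540,262)): print("bar",S['d'][v,u],PS[v,u])
for n,(u,v) in dict(bowl=(200,212),tumb=(413,222),box=(304,155)).items():print(n,P[v,u])
E
```

```text
table [0.54588412 0.01309964] 0.4918273324743501 -0.000771013496744688
brown 540 [ 0.26989088 -0.12790601  0.0200149 ] [0.57148117 0.10546744 1.80488384]
black 284 [ 0.26989088 -0.10968231  0.09007498] [0.61286736 0.10546744 1.80488384] [ 0.57674792 -0.00777616  0.17703509]
white 275 [ 0.26989088 -0.12961894  0.07076442] [0.61300194 0.10546744 1.80488384] [ 0.5614262  -0.08530827  0.21344367]
[[-0.159, 0.069, 0.985], [-0.538, 0.83, -0.145], [-0.828, -0.553, -0.094]]
[[0.552, -0.02, 0.09], [0.559, -0.012, 0.107], [0.559, 0.007, 0.128], [0.573, -0.002, 0.149], [0.583, 0.006, 0.165], [0.587, 0.006, 0.178], [0.611, -0.009, 0.196], [0.605, -0.008, 0.206], [0.597, 0.009, 0.214]]
[[0.175, -0.118, -0.978], [0.162, 0.983, -0.089], [-0.971, 0.143, -0.191]]
[[0.563, -0.13, 0.071], [0.548, -0.081, 0.097], [0.562, -0.109, 0.121], [0.573, -0.097, 0.136], [0.577, -0.096, 0.149], [0.582, -0.118, 0.161], [0.597, -0.084, 0.171], [0.593, -0.113, 0.176], [0.27, 0.105, 1.805]]
rect ((0.4249274432659149, -0.02031610906124115), (0.16475339233875275, 0.36371374130249023), 75.31641387939453)
tops ((0.4476972818374634, 0.0368264764547348), (0.13260000944137573, 0.35738492012023926), 48.53495788574219)
bar 0.0 [0.35691366 1.22538401 0.93874259]
bar 0.0 [0.35691366 1.22538401 0.93874259]
bar 0.0 [0.35691366 1.22538401 0.93874259]
bowl [0.57230031 0.36694612 0.00470111]
tumb [ 0.54477699 -0.40574719  0.00440665]
box [ 0.77908426 -0.00874465  0.04738942]
```

View pics/z.png

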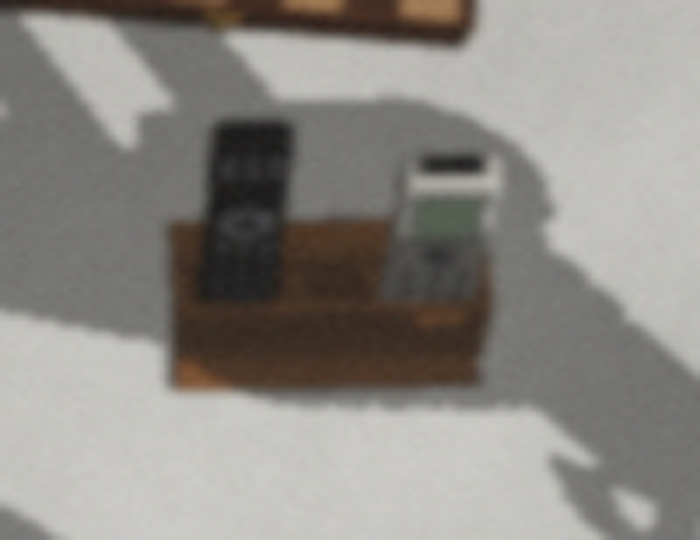

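```bash
cat >> h.py <<'E'
from scipy.spatial.transform import Rotation as Ro
def ray(n,u,v,z,info=None):
    i=info or cams.camera_info(n);E=i['extrinsics']
    d=E[:3,:3]@[(u-i['cx'])/i['fx'],(v-i['cy'])/i['fy'],1]; return E[:3,3]+d*(z-E[2,3])/d[2]
def rows(T0,T1,N):
    """the one row (tool shift/0.04, turn/0.08) that, repeated N times, takes (p,R) T0 to T1"""
    (p0,R0),(p1,R1)=T0,T1
    w=Ro.from_matrix(R0.T@R1).as_rotvec()/N
    S=sum(Ro.from_rotvec(w*k).as_matrix() for k in range(N))
    return np.round(np.linalg.solve(S,R0.T@(p1-p0))/.04,3),np.round(w/.08,3)
def now():
    s=env.observe(); return s['position'],s['tool_rot']
def grasp_rot(yaw,dep):
    "tool x=-caddy y, tool z ahead and down by dep"
    c,s=np.cos(dep),np.sin(dep)
    return Ro.from_euler('z',yaw).as_matrix()@np.array([[0,-s,c],[-1,0,0],[0,-c,-s]])
E
python3 - <<'E'
from h import *
for uv in ((136,262),(469,262),(302,104)): print("rim",ray("top",*uv,0))
for u,v,z,n in ((335,197.5,.173,"nose"),(294.6,234.5,.008,"footL"),(338.6,234,.008,"footR"),(305.7,191,.207,"tvtop")): print(n,ray("top",u,v,z))
n=ray("top",335,197.5,.173); zr=np.array([.389,0,.921]); mid=n-.084*zr; G=mid+.012*zr
R=grasp_rot(.03,np.radians(38)); print("mid",mid,"G",G,np.linalg.det(R)); 
p=G-.17*R[:,2]; print("pre",p,R)
for N in (24,30): print(rows(now(),(p,R),N))
E
```

```text
rim [0.38854963 0.59057899 0.        ]
rim [ 0.40331957 -0.60106868  0.        ]
rim [ 0.99323038 -0.00427887  0.        ]
nose [ 0.59801018 -0.1031879   0.173     ]
footL [0.49365136 0.02258237 0.008     ]
footR [ 0.4973737  -0.13570803  0.008     ]
tvtop [ 0.61162356 -0.00387328  0.207     ]
mid [ 0.56533418 -0.1031879   0.095636  ] G [ 0.57000218 -0.1031879   0.106688  ] 1.0
pre [ 0.43610063 -0.10720615  0.21135045] [[ 0.0299955  -0.61538445  0.78765618]
 [-0.99955003 -0.01846707  0.02363678]
 [ 0.         -0.78801075 -0.61566148]]
(array([-0.37 , -0.322,  0.141]), array([0.469, 0.075, 0.152]))
(array([-0.297, -0.257,  0.114]), array([0.375, 0.06 , 0.121]))
```

Request:
step_arm --steps '[{"xyz": [-0.297,-0.257,0.114],"turn": [0.375,0.06,0.121],"gripper": 1},{"xyz": [-0.297,-0.257,0.114],"turn": [0.375,0.06,0.121],"gripper": 1},{"xyz": [-0.297,-0.257,0.114],"turn": [0.375,0.06,0.121],"gripper": 1},{"xyz": [-0.297,-0.257,0.114],"turn": [0.375,0.06,0.121],"gripper": 1},{"xyz": [-0.297,-0.257,0.114],"turn": [0.375,0.06,0.121],"gripper": 1},{"xyz": [-0.297,-0.257,0.114],"turn": [0.375,0.06,0.121],"gripper": 1},{"xyz": [-0.297,-0.257,0.114],"turn": [0.375,0.06,0.121],"gripper": 1},{"xyz": [-0.297,-0.257,0.114],"turn": [0.375,0.06,0.121],"gripper": 1},{"xyz": [-0.297,-0.257,0.114],"turn": [0.375,0.06,0.121],"gripper": 1},{"xyz": [-0.297,-0.257,0.114],"turn": [0.375,0.06,0.121],"gripper": 1}]'

```text
time_s: 0.93
position: [0.2537, -0.3723, 0.1797]
tool_rot: [[0.238, -0.925, 0.298], [-0.971, -0.237, 0.041], [0.032, -0.299, -0.954]]
ft_force: [0.4, 0.6, 0.3]
grip_width: 0.0853
```

Run:
```python
from h import *
s=env.observe();print(s['q'].round(1))
G=np.array([.570,-.1032,.1067]);R=grasp_rot(.025,np.radians(38));p=G-.17*R[:,2]
print(p,rows(now(),(p,R),18))
```

```text
[-82.1  11.5  97.9  18.5  71.5 -12.2]
[ 0.43608003 -0.1065487   0.21136245] (array([-0.33 , -0.285,  0.125]), array([0.415, 0.068, 0.138]))
```

Request:
step_arm --steps '[{"xyz": [-0.33,-0.285,0.125],"turn": [0.415,0.068,0.138],"gripper": 1},{"xyz": [-0.33,-0.285,0.125],"turn": [0.415,0.068,0.138],"gripper": 1},{"xyz": [-0.33,-0.285,0.125],"turn": [0.415,0.068,0.138],"gripper": 1},{"xyz": [-0.33,-0.285,0.125],"turn": [0.415,0.068,0.138],"gripper": 1},{"xyz": [-0.33,-0.285,0.125],"turn": [0.415,0.068,0.138],"gripper": 1},{"xyz": [-0.33,-0.285,0.125],"turn": [0.415,0.068,0.138],"gripper": 1},{"xyz": [-0.33,-0.285,0.125],"turn": [0.415,0.068,0.138],"gripper": 1},{"xyz": [-0.33,-0.285,0.125],"turn": [0.415,0.068,0.138],"gripper": 1},{"xyz": [-0.33,-0.285,0.125],"turn": [0.415,0.068,0.138],"gripper": 1}]'

```text
time_s: 1.68
position: [0.3405, -0.2344, 0.1783]
tool_rot: [[0.13, -0.813, 0.568], [-0.991, -0.125, 0.047], [0.033, -0.569, -0.821]]
ft_force: [0.7, 0.1, -0.3]
grip_width: 0.0856
```

Run:
```python
from h import *
s=env.observe();print(s['q'].round(1))
G=np.array([.570,-.1032,.1067]);R=grasp_rot(.025,np.radians(38));p=G-.17*R[:,2]
print(p,rows(now(),(p,R),10))
```

```text
[-75.8   3.2 116.2  40.   61.  -13.9]
[ 0.43608003 -0.1065487   0.21136245] (array([-0.297, -0.256,  0.114]), array([0.374, 0.061, 0.124]))
```

Request:
step_arm --steps '[{"xyz": [-0.297,-0.256,0.114],"turn": [0.374,0.061,0.124],"gripper": 1},{"xyz": [-0.297,-0.256,0.114],"turn": [0.374,0.061,0.124],"gripper": 1},{"xyz": [-0.297,-0.256,0.114],"turn": [0.374,0.061,0.124],"gripper": 1},{"xyz": [-0.297,-0.256,0.114],"turn": [0.374,0.061,0.124],"gripper": 1},{"xyz": [-0.297,-0.256,0.114],"turn": [0.374,0.061,0.124],"gripper": 1},{"xyz": [-0.297,-0.256,0.114],"turn": [0.374,0.061,0.124],"gripper": 1},{"xyz": [-0.297,-0.256,0.114],"turn": [0.374,0.061,0.124],"gripper": 1},{"xyz": [-0.297,-0.256,0.114],"turn": [0.374,0.061,0.124],"gripper": 1},{"xyz": [-0.297,-0.256,0.114],"turn": [0.374,0.061,0.124],"gripper": 1},{"xyz": [-0.297,-0.256,0.114],"turn": [0.374,0.061,0.124],"gripper": 1},{"xyz": [0,0,0],"turn": [0,0,0],"gripper": 1},{"xyz": [0,0,0],"turn": [0,0,0],"gripper": 1}]'

```text
time_s: 2.68
position: [0.4358, -0.1069, 0.2109]
tool_rot: [[0.027, -0.617, 0.786], [-1.0, -0.018, 0.021], [0.001, -0.787, -0.617]]
ft_force: [0.3, -0.1, -1.2]
grip_width: 0.0855
```

Run:
```python
from h import *
s=env.observe();print(s['q'].round(1),s['position'])
im,d=cams.get_image("wrist");cv2.imwrite("pics/w1.png",im[:,:,::-1])
i=cams.camera_info("wrist");np.savez("pics/w1.npz",im=im,d=d,E=i['extrinsics']);print(i['fx'],i['cx'],i['cy'],i['extrinsics'].round(3))
```

```text
[-55.7  -1.2 126.3  68.5  45.3 -14.6] [ 0.4357966  -0.10688344  0.21094013]
360.89447317945985 280.1156537502263 207.73563164894125 [[ 0.027 -0.803  0.595  0.353]
 [-1.    -0.023  0.015 -0.109]
 [ 0.002 -0.595 -0.803  0.362]
 [ 0.     0.     0.     1.   ]]
```

View pics/w1.png

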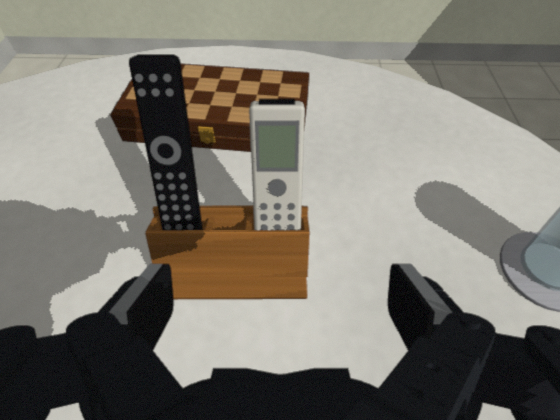

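The wrist view shows the AC remote head-on with its face from (252,106) to (303,231). The TV remote is on the left, and the pocket rim is at row 232. I'll fit the face from the depth.

Run:
```python
from h import *
W=np.load("pics/w1.npz");i=cams.camera_info("wrist");E=W['E'];d=W['d']
v,u=np.mgrid[:420,:560];C=np.stack([(u-i['cx'])/i['fx']*d,(v-i['cy'])/i['fy']*d,d],-1);P=C@E[:3,:3].T+E[:3,3]
q=P[112:226,258:298].reshape(-1,3);q=q[q[:,2]>.05]
c=q.mean(0);U,S,V=np.linalg.svd(q-c,full_matrices=False);n=V[2]*np.sign(-V[2][0]);print("face c",c,"n",n,"rms",S[2]/len(q)**.5, "lean",np.arcsin(n[2]),"yaw",np.arctan2(-n[1],-n[0]))
def hit(a,b):
    r=E[:3,:3]@[(a-i['cx'])/i['fx'],(b-i['cy'])/i['fy'],1];return E[:3,3]+r*((c-E[:3,3])@n)/(r@n)
pts=[hit(*x) for x in ((252,107),(303,107),(255,230),(303,230))]
for p in pts: print(p.round(4))
ed=(pts[2]+pts[3]-pts[0]-pts[1])/2; print("axis yaw",ed, np.linalg.norm(pts[0]-pts[1]))
nt=(pts[0]+pts[1])/2; zr=-(ed-n*(ed@n));zr/=np.linalg.norm(zr); print("zr",zr,"nose",nt-.01*n,"mid",nt-.01*n-.084*zr)
for a,b in ((150,231),(307,234)):print("caddy front rim",(P[b-1:b+6,a+2]).round(4)[::3].tolist())
```

```text
face c [ 0.56974196 -0.10151488  0.12481329] n [-0.03317725  0.99943796  0.00480032] rms 0.010270629287367737 lean 0.004800333524561229 yaw -1.537612605392512
[ 0.3462 -0.1101  0.3671]
[ 0.3587 -0.1096  0.3574]
[ 0.3478 -0.1101  0.3695]
[ 0.3567 -0.1097  0.3558]
axis yaw [-2.10322139e-04 -9.15215579e-06  4.51866551e-04] 0.015806966021964932
zr [ 0.42190976  0.01835938 -0.90645192] nose [ 0.35280773 -0.11986192  0.36218295] mid [ 0.31736731 -0.12140411  0.43832491]
caddy front rim [[0.5392, 0.0189, 0.0694], [0.535, 0.0175, 0.0707], [0.5337, 0.0181, 0.0674]]
caddy front rim [[0.5395, -0.1324, 0.0702], [0.5387, -0.1327, 0.0661], [0.5369, -0.1328, 0.0636]]
```

Run:
```python
from h import *
W=np.load("pics/w1.npz");i=cams.camera_info("wrist");E=W['E'];d=W['d']
v,u=np.mgrid[:420,:560];C=np.stack([(u-i['cx'])/i['fx']*d,(v-i['cy'])/i['fy']*d,d],-1);P=C@E[:3,:3].T+E[:3,3]
q=P[112:226,260:296].reshape(-1,3);yaw=.018
n=np.array([-np.cos(.4)*np.cos(yaw),-np.cos(.4)*np.sin(yaw),np.sin(.4)])
zr=np.array([np.sin(.4)*np.cos(yaw),np.sin(.4)*np.sin(yaw),np.cos(.4)])
h=q@n;h0=np.median(h);q=q[abs(h-h0)<.006];print(len(q),h0)
c=q.mean(0);V=np.linalg.svd(q-c,full_matrices=False)[2];m=V[2]*np.sign(-V[2][0]);print("free n",m,"lean",np.arcsin(m[2]),"yaw",np.arctan2(-m[1],-m[0]))
def hit(a,b):
    r=E[:3,:3]@[(a-i['cx'])/i['fx'],(b-i['cy'])/i['fy'],1];return E[:3,3]+r*(h0-E[:3,3]@n)/(r@n)
pts=[hit(*x) for x in ((252,107),(303,107),(255,230),(303,230))]
for p in pts: print(p.round(4))
nt=(pts[0]+pts[1])/2; print("nose",nt-.01*n,"mid",nt-.01*n-.084*zr,"low",(pts[2]+pts[3])/2-.01*n)
```

```text
4087 -0.47551989925350757
free n [-0.92298797 -0.02514136  0.38400665] lean 0.39413175252523874 yaw 0.027232358952850845
[ 0.592  -0.0803  0.1754]
[ 0.5928 -0.1217  0.1757]
[ 0.5451 -0.08    0.0646]
[ 0.5461 -0.127   0.065 ]
nose [ 0.60161235 -0.10084777  0.17164093] mid [ 0.56890651 -0.10143654  0.09427181] low [ 0.55483857 -0.10331304  0.06092351]
```

Run:
```python
from h import *
G=np.array([.5727,-.1022,.107]);R=grasp_rot(.022,np.radians(38))
print(rows(now(),(G-.02*R[:,2],R),12))
```

```text
(array([-0.004, -0.005,  0.317]), array([0.002, 0.003, 0.004]))
```

Request:
step_arm --steps '[{"xyz": [-0.004,-0.005,0.317],"turn": [0.002,0.003,0.004],"gripper": 0.6},{"xyz": [-0.004,-0.005,0.317],"turn": [0.002,0.003,0.004],"gripper": 0.6},{"xyz": [-0.004,-0.005,0.317],"turn": [0.002,0.003,0.004],"gripper": 0.6},{"xyz": [-0.004,-0.005,0.317],"turn": [0.002,0.003,0.004],"gripper": 0.6},{"xyz": [-0.004,-0.005,0.317],"turn": [0.002,0.003,0.004],"gripper": 0.6},{"xyz": [-0.004,-0.005,0.317],"turn": [0.002,0.003,0.004],"gripper": 0.6},{"xyz": [-0.004,-0.005,0.317],"turn": [0.002,0.003,0.004],"gripper": 0.6},{"xyz": [-0.004,-0.005,0.317],"turn": [0.002,0.003,0.004],"gripper": 0.6},{"xyz": [-0.004,-0.005,0.317],"turn": [0.002,0.003,0.004],"gripper": 0.6},{"xyz": [-0.004,-0.005,0.317],"turn": [0.002,0.003,0.004],"gripper": 0.6},{"xyz": [-0.004,-0.005,0.317],"turn": [0.002,0.003,0.004],"gripper": 0.6},{"xyz": [-0.004,-0.005,0.317],"turn": [0.002,0.003,0.004],"gripper": 0.6},{"xyz": [0,0,0],"turn": [0,0,0],"gripper": 0.6}]'

```text
time_s: 3.82
position: [0.5581, -0.1039, 0.1181]
tool_rot: [[0.021, -0.616, 0.788], [-1.0, -0.012, 0.017], [-0.001, -0.788, -0.616]]
ft_force: [0.7, 0.4, 0.1]
grip_width: 0.0682
```

Run:
```python
from h import *
G=np.array([.5727,-.1022,.107]);R=grasp_rot(.022,np.radians(38))
print(rows(now(),(G,R),4),env.observe()['q'].round(1))
im,d=cams.get_image("wrist");cv2.imwrite("pics/w2.png",im[:,:,::-1])
```

```text
(array([-0.009, -0.001,  0.115]), array([ 0.001, -0.002, -0.004])) [-36.8  22.2 119.7 102.6  29.8 -40.1]
```

View pics/w2.png

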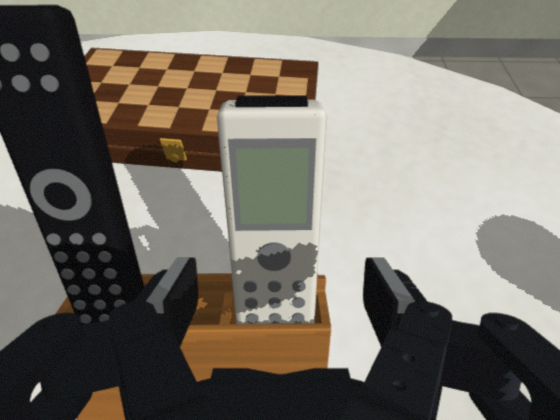

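The wrist view shows the remote centred at column 275 between the finger pads (190 and 370), and the left finger is clear of the TV remote. I'll advance and close.

Request:
step_arm --steps '[{"xyz": [-0.009,0,0.115],"turn": [0,0,0],"gripper": 0.6},{"xyz": [-0.009,0,0.115],"turn": [0,0,0],"gripper": 0.6},{"xyz": [-0.009,0,0.115],"turn": [0,0,0],"gripper": 0.6},{"xyz": [-0.009,0,0.115],"turn": [0,0,0],"gripper": 0.6},{"xyz": [0,0,0],"turn": [0,0,0],"gripper": 0.6},{"xyz": [0,0,0],"turn": [0,0,0],"gripper": 0.2},{"xyz": [0,0,0],"turn": [0,0,0],"gripper": 0.1},{"xyz": [0,0,0],"turn": [0,0,0],"gripper": 0},{"xyz": [0,0,0],"turn": [0,0,0],"gripper": -0.2},{"xyz": [0,0,0],"turn": [0,0,0],"gripper": -0.4},{"xyz": [0,0,0],"turn": [0,0,0],"gripper": -0.4},{"xyz": [0,0,0],"turn": [0,0,0],"gripper": -0.4}]' --squeeze 40

```text
time_s: 4.87
position: [0.5716, -0.101, 0.108]
tool_rot: [[0.021, -0.615, 0.788], [-1.0, -0.013, 0.017], [-0.0, -0.788, -0.615]]
ft_force: [-0.1, 0.2, -0.8]
grip_width: 0.0253
```

Run:
```python
from h import *
s=env.observe();print(s['q'].round(1))
p,R=now(); yaw=.022;zr=np.array([np.sin(.4)*np.cos(yaw),np.sin(.4)*np.sin(yaw),np.cos(.4)])
print("pull 90mm in 12:",rows((p,R),(p+.09*zr,R),12))
```

```text
[-35.1  24.3 118.6 106.2  29.1 -42.7]
pull 90mm in 12: (array([-0.   , -0.181, -0.049]), array([0., 0., 0.]))
```

The opening reads 25 mm where 46 is expected, so the grip isn't right. I'll look.

Run:
```python
from h import *
im,d=cams.get_image("wrist");cv2.imwrite("pics/w3.png",im[:,:,::-1])
```

```text
(no output)
```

View pics/w3.png

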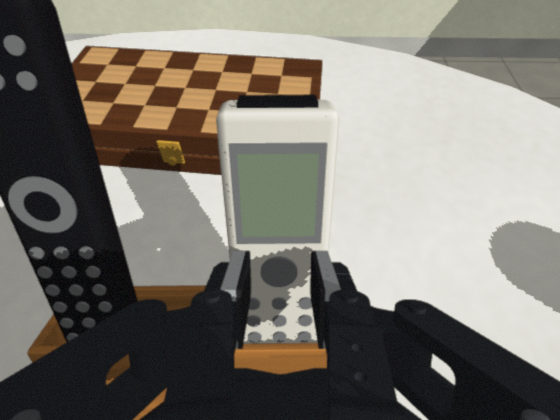

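Run:
```python
from h import *
s=env.observe();p,R=now();i=cams.camera_info("wrist");E=i['extrinsics']
im,d=cams.get_image("wrist")
def proj(P):
    c=E[:3,:3].T@(P-E[:3,3]);return (c[:2]/c[2]*i['fx']+[i['cx'],i['cy']]).round(0),c[2].round(4)
for a in(0,.019):
  for b in(-.0127,.0127): print(a,b,proj(p+R[:,2]*a+R[:,0]*b))
print("G",proj(np.array([.5727,-.1022,.107])),"nose",proj(np.array([.6010,-.101,.1725])))
v,u=np.mgrid[:420,:560];C=np.stack([(u-i['cx'])/i['fx']*d,(v-i['cy'])/i['fy']*d,d],-1);P=C@E[:3,:3].T+E[:3,3]
for a,b in((280,110),(280,200),(280,255),(280,300),(280,335),(280,352),(243,262),(318,262),(325,300),(240,300),(340,270)): print((a,b),d[b,a],P[b,a].round(4))
print(s['grip_width'],s['ft_force'])
```

```text
0 -0.0127 (array([254., 257.]), np.float64(0.1709))
0 0.0127 (array([308., 257.]), np.float64(0.1709))
0.019 -0.0127 (array([256., 242.]), np.float64(0.1892))
0.019 0.0127 (array([305., 242.]), np.float64(0.1892))
G (array([283., 255.]), np.float64(0.1723)) nose (array([282., 105.]), np.float64(0.1367))
(280, 110) 0.13051002 [ 0.5943 -0.1002  0.1753]
(280, 200) 0.14749303 [ 0.5787 -0.1006  0.1424]
(280, 255) 0.16108258 [ 0.5673 -0.1008  0.117 ]
(280, 300) 0.17331213 [ 0.556  -0.101   0.0934]
(280, 335) 0.18679826 [ 0.5468 -0.1012  0.0697]
(280, 352) 0.18273409 [ 0.5386 -0.1014  0.0686]
(243, 262) 0.13649376 [ 0.5528 -0.0871  0.1371]
(318, 262) 0.13707969 [ 0.5537 -0.1155  0.1366]
(325, 300) 0.11685593 [ 0.5342 -0.1161  0.1473]
(240, 300) 0.117400534 [ 0.5338 -0.0885  0.1467]
(340, 270) 0.13856718 [ 0.5521 -0.1242  0.1334]
0.02553475103068181 [-0.47600893  0.81061636  0.32108377]
```

Run:
```python
from h import *
p,R=now();i=cams.camera_info("wrist");E=i['extrinsics']
im,d=cams.get_image("wrist")
v,u=np.mgrid[:420,:560];C=np.stack([(u-i['cx'])/i['fx']*d,(v-i['cy'])/i['fy']*d,d],-1);P=C@E[:3,:3].T+E[:3,3]
T=(P-p)@R*1000
for b in (244,250,254,262,275,300,320,340):
    print(b,[(a,)+tuple(T[b,a].round(0).astype(int)) for a in range(216,262,6)])
cv2.imwrite("pics/w4.png",cv2.resize(im[220:400,180:390],None,fx=3.5,fy=3.2,interpolation=2)[:,:,::-1])
im,d=cams.get_image("side");cv2.imwrite("pics/s4.png",cv2.resize(im[120:270,230:430],None,fx=4,fy=4,interpolation=2)[:,:,::-1])
```

```text
244 [(216, np.int64(-54), np.int64(42), np.int64(125)), (222, np.int64(-49), np.int64(41), np.int64(124)), (228, np.int64(-24), np.int64(-8), np.int64(-6)), (234, np.int64(-21), np.int64(-10), np.int64(-9)), (240, np.int64(-18), np.int64(-10), np.int64(-10)), (246, np.int64(-15), np.int64(-10), np.int64(-9)), (252, np.int64(-13), np.int64(-10), np.int64(-9)), (258, np.int64(-10), np.int64(-10), np.int64(-10))]
250 [(216, np.int64(-53), np.int64(45), np.int64(119)), (222, np.int64(-48), np.int64(45), np.int64(119)), (228, np.int64(-43), np.int64(45), np.int64(119)), (234, np.int64(-19), np.int64(-12), np.int64(-21)), (240, np.int64(-17), np.int64(-11), np.int64(-20)), (246, np.int64(-14), np.int64(-12), np.int64(-20)), (252, np.int64(-13), np.int64(-7), np.int64(-9)), (258, np.int64(-10), np.int64(-6), np.int64(-8))]
254 [(216, np.int64(-53), np.int64(47), np.int64(116)), (222, np.int64(-48), np.int64(47), np.int64(116)), (228, np.int64(-43), np.int64(47), np.int64(117)), (234, np.int64(-19), np.int64(-12), np.int64(-25)), (240, np.int64(-16), np.int64(-11), np.int64(-24)), (246, np.i
[... 1497 characters left out ...]
.int64(-14), np.int64(-13), np.int64(-73)), (234, np.int64(-14), np.int64(-5), np.int64(-61)), (240, np.int64(-13), np.int64(0), np.int64(-54)), (246, np.int64(-13), np.int64(8), np.int64(-41)), (252, np.int64(-14), np.int64(36), np.int64(2)), (258, np.int64(-11), np.int64(35), np.int64(2))]
340 [(216, np.int64(-15), np.int64(-17), np.int64(-88)), (222, np.int64(-13), np.int64(-18), np.int64(-89)), (228, np.int64(-12), np.int64(-17), np.int64(-88)), (234, np.int64(-15), np.int64(2), np.int64(-61)), (240, np.int64(-14), np.int64(8), np.int64(-53)), (246, np.int64(-18), np.int64(50), np.int64(7)), (252, np.int64(-15), np.int64(49), np.int64(5)), (258, np.int64(-12), np.int64(49), np.int64(5))]
```

View pics/w4.png

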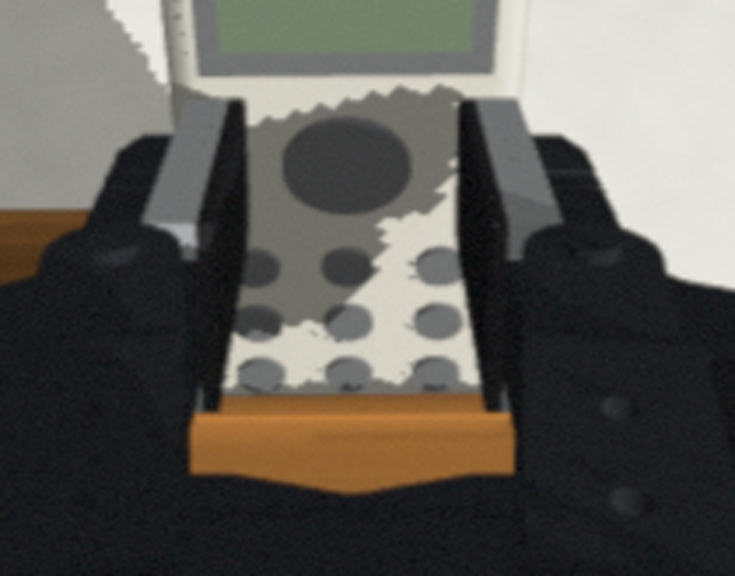

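View pics/s4.png

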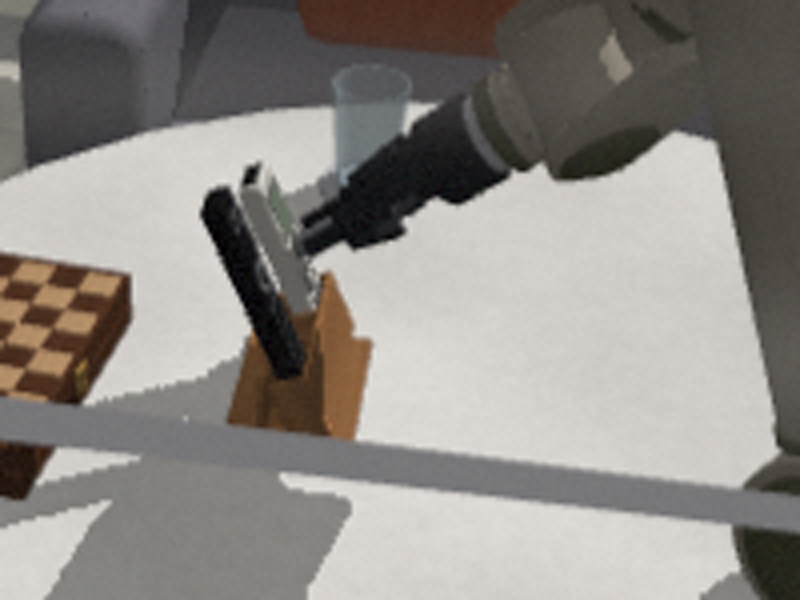

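The depth data shows the fingertips about 20 mm short of the reported TCP, instead of 19 mm beyond it. They closed in front of the keys and nothing has moved. I'll open, go about 37 mm further in, and check before closing.

Request:
step_arm --steps '[{"xyz": [0,0,-0.05],"turn": [0,0,0],"gripper": 0.6},{"xyz": [0,0,0],"turn": [0,0,0],"gripper": 0.6},{"xyz": [0,0,0],"turn": [0,0,0],"gripper": 0.6},{"xyz": [0,0,0],"turn": [0,0,0],"gripper": 0.6},{"xyz": [0,0,0],"turn": [0,0,0],"gripper": 0.6},{"xyz": [0,0,0],"turn": [0,0,0],"gripper": 0.6},{"xyz": [0,0,0],"turn": [0,0,0],"gripper": 0.6},{"xyz": [0,0,0],"turn": [0,0,0],"gripper": 0.6}]'

```text
time_s: 5.73
position: [0.57, -0.101, 0.1091]
tool_rot: [[0.021, -0.615, 0.788], [-1.0, -0.013, 0.017], [-0.0, -0.788, -0.615]]
ft_force: [-0.1, -1.1, 0.1]
grip_width: 0.0686
```

```bash
cat >> h.py <<'E'
def tips():
    "wrist depth in the tool frame (mm), u,v grids"
    p,R=now();i=cams.camera_info("wrist");E=i['extrinsics'];im,d=cams.get_image("wrist")
    v,u=np.mgrid[:420,:560];C=np.stack([(u-i['cx'])/i['fx']*d,(v-i['cy'])/i['fy']*d,d],-1)
    return im,(C@E[:3,:3].T+E[:3,3]-p)@R*1000
E
python3 - <<'E'
from h import *
im,T=tips()
f=(T[...,1]>-15)&(T[...,1]<-5)&(abs(T[...,0])>28)&(abs(T[...,0])<55)&(T[...,2]>-80)&(T[...,2]<20)
for s in(-1,1):
    k=f&(T[...,0]*s>0); q=T[k]; print(s,k.sum(),np.percentile(q,[1,50,99],0).round(1).tolist())
g=T[250:300,270:290].reshape(-1,3); print("face",np.median(g,0), "gw",env.observe()['grip_width'])
E
```

```text
-1 4950 [[-54.7, -14.0, -79.7], [-40.5, -11.1, -69.1], [-32.6, -5.2, -27.9]]
1 4985 [[32.2, -14.1, -79.6], [40.3, -11.2, -69.2], [54.7, -5.2, -27.8]]
face [-0.31205976  6.96850516 -4.78043191] gw 0.06818122522740773
```

Request:
step_arm --steps '[{"xyz": [0,0,0.138],"turn": [0,0,0],"gripper": 0.6},{"xyz": [0,0,0.138],"turn": [0,0,0],"gripper": 0.6},{"xyz": [0,0,0.138],"turn": [0,0,0],"gripper": 0.6},{"xyz": [0,0,0.138],"turn": [0,0,0],"gripper": 0.6},{"xyz": [0,0,0.138],"turn": [0,0,0],"gripper": 0.6},{"xyz": [0,0,0.138],"turn": [0,0,0],"gripper": 0.6},{"xyz": [0,0,0.138],"turn": [0,0,0],"gripper": 0.6},{"xyz": [0,0,0.138],"turn": [0,0,0],"gripper": 0.6},{"xyz": [0,0,0],"turn": [0,0,0],"gripper": 0.6},{"xyz": [0,0,0],"turn": [0,0,0],"gripper": 0.6}]'

```text
time_s: 6.62
position: [0.6049, -0.1002, 0.0817]
tool_rot: [[0.021, -0.615, 0.788], [-1.0, -0.013, 0.017], [-0.001, -0.788, -0.616]]
ft_force: [1.2, -0.2, 0.2]
grip_width: 0.0682
```

Run:
```python
from h import *
im,T=tips();print(env.observe()['q'].round(1),T[200,280],T[300,280])
cv2.imwrite("pics/w5.png",im[:,:,::-1])
```

```text
[-32.1  29.6 115.1 112.6  28.  -47.3] [ -0.2946038  -43.30094764 -62.53530017] [ -0.28563862  -6.14199107 -51.0883477 ]
```

View pics/w5.png

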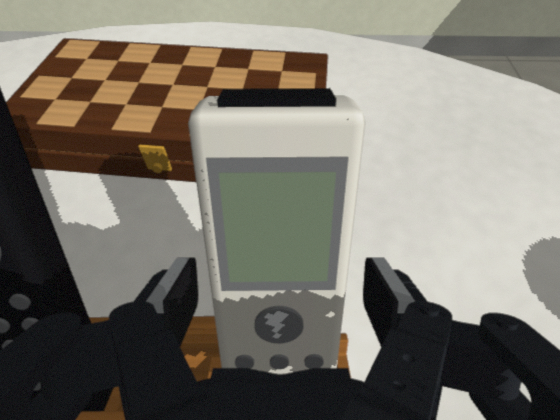

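The fingers now straddle the remote around the round button, with the pads at (190,270) and (370,270), clear on both sides. Closing.

Request:
step_arm --steps '[{"xyz": [0,0,0],"turn": [0,0,0],"gripper": 0.3},{"xyz": [0,0,0],"turn": [0,0,0],"gripper": 0.2},{"xyz": [0,0,0],"turn": [0,0,0],"gripper": 0.1},{"xyz": [0,0,0],"turn": [0,0,0],"gripper": 0},{"xyz": [0,0,0],"turn": [0,0,0],"gripper": -0.3},{"xyz": [0,0,0],"turn": [0,0,0],"gripper": -0.5},{"xyz": [0,0,0],"turn": [0,0,0],"gripper": -0.5},{"xyz": [0,0,0],"turn": [0,0,0],"gripper": -0.5}]' --squeeze 50

```text
time_s: 7.33
position: [0.6048, -0.1002, 0.0822]
tool_rot: [[0.021, -0.615, 0.788], [-1.0, -0.013, 0.017], [-0.0, -0.788, -0.615]]
ft_force: [-4.9, 0.4, 6.0]
grip_width: 0.0454
```

Request:
step_arm --steps '[{"xyz": [0,-0.12,-0.032],"turn": [0,0,0],"gripper": -0.5},{"xyz": [0,-0.18,-0.049],"turn": [0,0,0],"gripper": -0.5},{"xyz": [0,-0.18,-0.049],"turn": [0,0,0],"gripper": -0.5},{"xyz": [0,-0.18,-0.049],"turn": [0,0,0],"gripper": -0.5},{"xyz": [0,-0.18,-0.049],"turn": [0,0,0],"gripper": -0.5},{"xyz": [0,-0.18,-0.049],"turn": [0,0,0],"gripper": -0.5},{"xyz": [0,-0.18,-0.049],"turn": [0,0,0],"gripper": -0.5},{"xyz": [0,-0.18,-0.049],"turn": [0,0,0],"gripper": -0.5},{"xyz": [0,-0.18,-0.049],"turn": [0,0,0],"gripper": -0.5},{"xyz": [0,-0.18,-0.049],"turn": [0,0,0],"gripper": -0.5},{"xyz": [0,-0.18,-0.049],"turn": [0,0,0],"gripper": -0.5},{"xyz": [0,-0.18,-0.049],"turn": [0,0,0],"gripper": -0.5},{"xyz": [0,-0.18,-0.049],"turn": [0,0,0],"gripper": -0.5},{"xyz": [0,-0.18,-0.049],"turn": [0,0,0],"gripper": -0.5},{"xyz": [0,0,0],"turn": [0,0,0],"gripper": -0.5}]'

```text
time_s: 8.58
position: [0.6449, -0.0997, 0.177]
tool_rot: [[0.021, -0.614, 0.789], [-1.0, -0.013, 0.016], [0.001, -0.789, -0.614]]
ft_force: [0.3, -0.2, -1.0]
grip_width: 0.0451
```

Run:
```python
from h import *
print(env.observe()['q'].round(1))
im,T=tips(); np.savez("pics/w6.npz",T=T,im=im)
cv2.imwrite("pics/w6.png",im[:,:,::-1])
```

```text
[-29.2  21.2 103.5  73.7  24.6  -2. ]
```

View pics/w6.png

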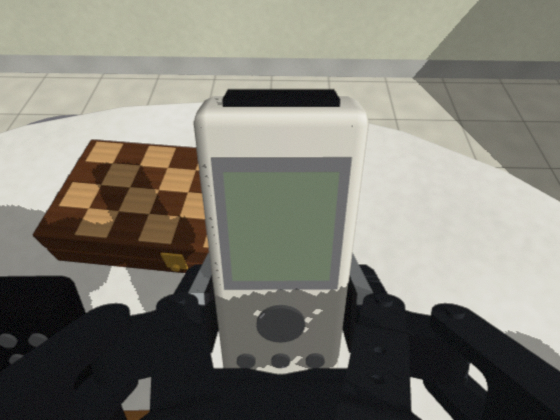

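The remote is out and held straight between the pads, with the caddy, TV remote and box behind it. Next I'll work out its attitude in the tool frame and the moves: lift first, then turn to the aim.

```bash
cat >> h.py <<'E'
def held(T):
    "remote axes (columns x,y,z) and middle in the tool frame, from its face seen by the wrist camera"
    q=T[115:285,212:350].reshape(-1,3);q=q[(q[:,2]>-90)&(q[:,2]<-35)];c=q.mean(0)
    n=np.linalg.svd(q-c,full_matrices=False)[2][2];n*=-np.sign(n[2])
    for _ in range(2): k=abs((q-c)@n)<3;c=q[k].mean(0);n=np.linalg.svd(q[k]-c,full_matrices=False)[2][2];n*=-np.sign(n[2])
    s=(abs((T-c)@n)<3)&(T[...,1]<-30)&(abs(T[...,0])<27); top=T[s]
    y=np.array([-1,0,0.]);y-=n*(y@n);y/=np.linalg.norm(y);z=np.cross(-n,y)
    a=(top@z); nose=np.percentile(a,99.5); w=np.percentile(top@y,[1,99])
    mid=z*(nose-84)+y*w.mean()+n*(c@n-10)
    # in-plane roll of side edges
    cs=[(np.median(top[abs(a-h)<2]@y),h) for h in np.arange(nose-30,nose-6,4)]
    return np.c_[-n,y,z],mid,w,np.polyfit([h for _,h in cs],[m for m,_ in cs],1)[0]
RX=np.array([.495,1.193,1.0])
def aim(midw,A):
    "tool rotation that puts the remote (axes A in tool) keys up, nose to the receiver"
    z=RX-midw;z/=np.linalg.norm(z);k=np.array([0,0,1.])-z*z[2];k/=np.linalg.norm(k)
    return np.c_[-k,np.cross(z,-k),z]@A.T
E
python3 - <<'E'
from h import *
A,m,w,r=held(np.load("pics/w6.npz")['T']);print(A.round(3),m,w,r)
np.savez("held.npz",A=A,m=m)
p,R=now();print("mid world",p+R@m/1000,"zr",R@A[:,2])
mw=np.array([.45,.05,.36]);R1=aim(mw,A);p1=mw-R1@m/1000;print("final",p1,R1)
up=(p+np.array([-.08,0,.15]),R);print("up",rows((p,R),up,12));print("turn",rows(up,(p1,R1),30))
E
```

```text
[[-0.008 -1.     0.   ]
 [-0.245  0.002 -0.97 ]
 [ 0.97  -0.007 -0.245]] [ -0.08236131  12.19754023 -36.50765185] [-21.17136349  21.91996325] 0.0027914053957838144
mid world [ 0.60813816 -0.10023822  0.18899949] zr [0.40304049 0.00867412 0.91514104]
final [0.45121031 0.07122733 0.32791369] [[ 0.9990509  -0.03985118  0.01758376]
 [-0.04304935 -0.96487084  0.25917372]
 [ 0.00663768 -0.25968471 -0.96567065]]
up (array([-0.003, -0.144, -0.324]), array([0., 0., 0.]))
turn (array([-0.184, -0.036,  0.003]), array([-0.213, -0.35 , -0.532]))
```

Request:
step_arm --steps '[{"xyz": [0,-0.144,-0.324],"turn": [0,0,0],"gripper": -0.5},{"xyz": [0,-0.144,-0.324],"turn": [0,0,0],"gripper": -0.5},{"xyz": [0,-0.144,-0.324],"turn": [0,0,0],"gripper": -0.5},{"xyz": [0,-0.144,-0.324],"turn": [0,0,0],"gripper": -0.5},{"xyz": [0,-0.144,-0.324],"turn": [0,0,0],"gripper": -0.5},{"xyz": [0,-0.144,-0.324],"turn": [0,0,0],"gripper": -0.5},{"xyz": [0,-0.144,-0.324],"turn": [0,0,0],"gripper": -0.5},{"xyz": [0,-0.144,-0.324],"turn": [0,0,0],"gripper": -0.5},{"xyz": [0,-0.144,-0.324],"turn": [0,0,0],"gripper": -0.5},{"xyz": [0,-0.144,-0.324],"turn": [0,0,0],"gripper": -0.5},{"xyz": [0,-0.144,-0.324],"turn": [0,0,0],"gripper": -0.5},{"xyz": [0,-0.144,-0.324],"turn": [0,0,0],"gripper": -0.5},{"xyz": [0,0,0],"turn": [0,0,0],"gripper": -0.5}]'

```text
time_s: 9.72
position: [0.5639, -0.1013, 0.3279]
tool_rot: [[0.021, -0.613, 0.79], [-1.0, -0.014, 0.016], [0.001, -0.79, -0.613]]
ft_force: [-0.3, -0.4, -1.1]
grip_width: 0.0453
```

Run:
```python
from h import *
H=np.load("held.npz");A,m=H['A'],H['m'];print(env.observe()['q'].round(1))
mw=np.array([.45,.05,.36]);R1=aim(mw,A);p1=mw-R1@m/1000
print("turn",rows(now(),(p1,R1),36))
```

```text
[-35.9   2.   99.3  44.9  42.4  28.7]
turn (array([-0.154, -0.031,  0.004]), array([-0.178, -0.292, -0.443]))
```

Request:
step_arm --steps '[{"xyz": [-0.154,-0.031,0.004],"turn": [-0.178,-0.292,-0.443],"gripper": -0.5},{"xyz": [-0.154,-0.031,0.004],"turn": [-0.178,-0.292,-0.443],"gripper": -0.5},{"xyz": [-0.154,-0.031,0.004],"turn": [-0.178,-0.292,-0.443],"gripper": -0.5},{"xyz": [-0.154,-0.031,0.004],"turn": [-0.178,-0.292,-0.443],"gripper": -0.5},{"xyz": [-0.154,-0.031,0.004],"turn": [-0.178,-0.292,-0.443],"gripper": -0.5},{"xyz": [-0.154,-0.031,0.004],"turn": [-0.178,-0.292,-0.443],"gripper": -0.5},{"xyz": [-0.154,-0.031,0.004],"turn": [-0.178,-0.292,-0.443],"gripper": -0.5},{"xyz": [-0.154,-0.031,0.004],"turn": [-0.178,-0.292,-0.443],"gripper": -0.5},{"xyz": [-0.154,-0.031,0.004],"turn": [-0.178,-0.292,-0.443],"gripper": -0.5},{"xyz": [-0.154,-0.031,0.004],"turn": [-0.178,-0.292,-0.443],"gripper": -0.5},{"xyz": [-0.154,-0.031,0.004],"turn": [-0.178,-0.292,-0.443],"gripper": -0.5},{"xyz": [-0.154,-0.031,0.004],"turn": [-0.178,-0.292,-0.443],"gripper": -0.5},{"xyz": [-0.154,-0.031,0.004],"turn": [-0.178,-0.292,-0.443],"gripper": -0.5},{"xyz": [-0.154,-0.031,0.004],"turn": [-0.178,-0.292,-0.443],"gripper": -0.5},{"xyz": [-0.154,-0.031,0.004],"turn": [-0.178,-0.292,-0.443],"gripper": -0.5},{"xyz": [-0.154,-0.031,0.004],"turn": [-0.178,-0.292,-0.443],"gripper": -0.5},{"xyz": [-0.154,-0.031,0.004],"turn": [-0.178,-0.292,-0.443],"gripper": -0.5},{"xyz": [-0.154,-0.031,0.004],"turn": [-0.178,-0.292,-0.443],"gripper": -0.5}]'

```text
time_s: 11.22
position: [0.541, 0.0075, 0.3289]
tool_rot: [[0.695, -0.544, 0.469], [-0.707, -0.635, 0.312], [0.128, -0.549, -0.826]]
ft_force: [-0.3, 0.2, -1.6]
grip_width: 0.0454
```

Run:
```python
from h import *
H=np.load("held.npz");A,m=H['A'],H['m'];print(env.observe()['q'].round(1))
mw=np.array([.45,.05,.36]);R1=aim(mw,A);p1=mw-R1@m/1000
print("turn",rows(now(),(p1,R1),19))
```

```text
[-27.1   5.7  85.2  30.9  73.3  11.3]
turn (array([-0.145, -0.03 ,  0.   ]), array([-0.169, -0.274, -0.419]))
```

Request:
step_arm --steps '[{"xyz": [-0.145,-0.03,0],"turn": [-0.169,-0.274,-0.419],"gripper": -0.5},{"xyz": [-0.145,-0.03,0],"turn": [-0.169,-0.274,-0.419],"gripper": -0.5},{"xyz": [-0.145,-0.03,0],"turn": [-0.169,-0.274,-0.419],"gripper": -0.5},{"xyz": [-0.145,-0.03,0],"turn": [-0.169,-0.274,-0.419],"gripper": -0.5},{"xyz": [-0.145,-0.03,0],"turn": [-0.169,-0.274,-0.419],"gripper": -0.5},{"xyz": [-0.145,-0.03,0],"turn": [-0.169,-0.274,-0.419],"gripper": -0.5},{"xyz": [-0.145,-0.03,0],"turn": [-0.169,-0.274,-0.419],"gripper": -0.5},{"xyz": [-0.145,-0.03,0],"turn": [-0.169,-0.274,-0.419],"gripper": -0.5},{"xyz": [-0.145,-0.03,0],"turn": [-0.169,-0.274,-0.419],"gripper": -0.5},{"xyz": [-0.145,-0.03,0],"turn": [-0.169,-0.274,-0.419],"gripper": -0.5},{"xyz": [-0.145,-0.03,0],"turn": [-0.169,-0.274,-0.419],"gripper": -0.5},{"xyz": [-0.145,-0.03,0],"turn": [-0.169,-0.274,-0.419],"gripper": -0.5},{"xyz": [-0.145,-0.03,0],"turn": [-0.169,-0.274,-0.419],"gripper": -0.5},{"xyz": [-0.145,-0.03,0],"turn": [-0.169,-0.274,-0.419],"gripper": -0.5},{"xyz": [-0.145,-0.03,0],"turn": [-0.169,-0.274,-0.419],"gripper": -0.5},{"xyz": [-0.145,-0.03,0],"turn": [-0.169,-0.274,-0.419],"gripper": -0.5},{"xyz": [-0.145,-0.03,0],"turn": [-0.169,-0.274,-0.419],"gripper": -0.5},{"xyz": [-0.145,-0.03,0],"turn": [-0.169,-0.274,-0.419],"gripper": -0.5},{"xyz": [-0.145,-0.03,0],"turn": [-0.169,-0.274,-0.419],"gripper": -0.5},{"xyz": [0,0,0],"turn": [0,0,0],"gripper": -0.5}]'

```text
time_s: 12.88
position: [0.451, 0.0715, 0.3297]
tool_rot: [[0.999, -0.039, 0.018], [-0.042, -0.965, 0.258], [0.007, -0.258, -0.966]]
ft_force: [0.1, 0.6, -1.0]
grip_width: 0.0455
```

Run:
```python
from h import *
im,T=tips();A,m,w,r=held(T);p,R=now();print(A.round(3),m,r)
M=p+R@m/1000;z=R@A[:,2];a=RX-M;a/=np.linalg.norm(a);print("mid",M,"off deg",np.degrees(np.arccos(z@a)),"keys",R@-A[:,0],"y_r",R@A[:,1])
mw=M;R1=aim(mw,A);p1=mw-R1@m/1000;print(rows((p,R),(p1,R1),3),env.observe()['q'].round(1))
im2,_=cams.get_image("side");cv2.imwrite("pics/fin.png",np.hstack([cv2.resize(im,(400,300)),cv2.resize(im2,(400,300))])[:,:,::-1])
```

```text
[[-0.006 -1.     0.   ]
 [-0.244  0.002 -0.97 ]
 [ 0.97  -0.006 -0.244]] [  2.04001586  12.56722818 -37.44771646] 0.006573217581878278
mid [0.45218366 0.04937441 0.36252076] off deg 0.14110576001908826 keys [-0.02261338 -0.48591602  0.87371291] y_r [-0.99912654  0.04170181 -0.00266684]
(array([-0.002, -0.   , -0.   ]), array([ 0.001, -0.015, -0.014])) [-15.3   7.6  76.6  14.9  98.5 -10.9]
```

View pics/fin.png

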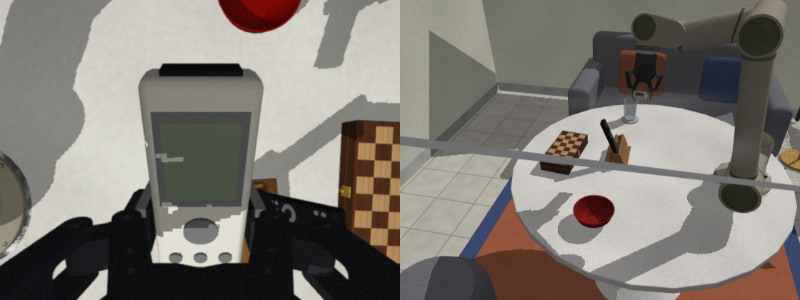

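The final view shows the remote held squarely near its middle, keys up. The caddy, TV remote, box, bowl and tumbler are all still standing. I'll settle, compare the scene with the start, then hand in.

Request:
step_arm --steps '[{"xyz": [0,0,0],"turn": [0,0,0],"gripper": -0.5},{"xyz": [0,0,0],"turn": [0,0,0],"gripper": -0.5},{"xyz": [0,0,0],"turn": [0,0,0],"gripper": -0.5},{"xyz": [0,0,0],"turn": [0,0,0],"gripper": -0.5},{"xyz": [0,0,0],"turn": [0,0,0],"gripper": -0.5},{"xyz": [0,0,0],"turn": [0,0,0],"gripper": -0.5}]'

```text
time_s: 13.48
position: [0.4515, 0.0709, 0.3295]
tool_rot: [[0.999, -0.043, 0.02], [-0.046, -0.965, 0.258], [0.008, -0.259, -0.966]]
ft_force: [0.0, 1.0, -0.2]
grip_width: 0.0457
```

Run:
```python
from h import *
a=np.load("pics/side0.npz")['im'];b,_=cams.get_image("side")
def bb(im,r,f):
    h=cv2.cvtColor(im,cv2.COLOR_RGB2HSV)[r[1]:r[3],r[0]:r[2]];k=f(h);y,x=np.nonzero(k);return k.sum(),(x.mean()+r[0]).round(2),(y.mean()+r[1]).round(2)
dark=lambda h:(h[...,2]<45); brown=lambda h:(h[...,1]>110)&(h[...,0]<20)&(h[...,2]>45); red=lambda h:(h[...,1]>150)
for n,r,f in(("tv",(278,160,312,214),dark),("caddy",(284,185,326,228),brown),("box",(195,180,268,245),brown),("bowl",(235,270,305,322),red)): print(n,bb(a,r,f),bb(b,r,f))
im,T=tips();A,m,w,r=held(T);p,R=now();M=p+R@m/1000;z=R@A[:,2];d=RX-M
print(M,np.degrees(np.arccos(z@d/np.linalg.norm(d))),env.observe()['time_s'],np.abs(env.observe()['qvel']).max())
order.close_job()
```

```text
tv (np.int64(386), np.float64(292.81), np.float64(190.84)) (np.int64(353), np.float64(292.24), np.float64(190.63))
caddy (np.int64(733), np.float64(306.19), np.float64(213.7)) (np.int64(817), np.float64(306.08), np.float64(211.57))
box (np.int64(1013), np.float64(236.55), np.float64(203.92)) (np.int64(1031), np.float64(236.9), np.float64(203.73))
bowl (np.int64(1973), np.float64(270.84), np.float64(295.23)) (np.int64(1970), np.float64(270.81), np.float64(295.28))
[0.45229008 0.04904971 0.36244763] 0.21668978690208449 13.5833 0.0910529731751511
the job is handed in; nothing more can be done
```

I took the air conditioner's remote out of the right pocket and handed the job in at 13.6 s. It was still held, keys up and nose on the air conditioner.

**Last checks**
- **Height:** the remote's middle is 0.36 m above the table.
- **Aim:** the nose is about 0.2° off my estimate of the receiver's position, which comes from the table rim. The arm was still.
- **Grip:** the grip is about 12 mm from the middle on the nose side, with the opening at 45.7 mm.
- **Other objects:** in the side camera, the TV remote, chess box and bowl sit within 0.6 pixel of where they started. The caddy's colour centre is the same sideways but 2 pixels higher. I put that down to the white remote no longer covering part of it, but I did not check further. The tumbler was checked only by eye.

**What went wrong or disagreed**
- **First close missed:** the fingers shut in front of the keys without touching anything.
- **Fingertip position:** the camera depth put the tips about 20 mm short of the reported TCP, not 19 mm ahead of it as stated. I trusted the cameras and went 44 mm deeper, and the second close held.

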